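# Take the charged battery pack off its charger

## Task

Two battery packs sit latched in two identical chargers on the bench. Take the taller pack out of its charger: squeeze the two spring buttons on its sides together to free the latch, lift it straight up and stand it upright on the floor of the black tray. Leave the shorter pack seated in its own charger.

Things in the scene. Friction and masses are not known exactly. Their poses are not given: they have to be found in the camera images.
- tall_pack_centre (a point): the taller battery pack: black upright block 62 (its x) x 40 (its y) x 90 mm tall, 0.3 kg; the point is its middle, 45 mm above its underside, z up. A ribbed grey button (28 mm along x, 24 mm high) stands 9 mm out of its +y side, another out of its -y side: 58 mm over both. Their centres lie 19 mm above this point. Its underside starts 8 mm above the bench
- charger_a: grey charger, fixed, that holds the taller pack; origin under the middle of its well, on the bench. 88 mm along its y, 40 mm high, with a console 24 mm high to 62 mm on its -x side. The pack stands 32 mm deep in the well with 2 mm of play all round; steel catches hook under its side lips; raised 40 mm the pack is clear
- tall_pack_left (a joint): the button on the taller pack's +y side: 0 = out, 0.0075 m = fully in (inward along the pack's y). Spring: 2.5 N to start, 6.3 N fully in; springs back when let go. It carries a catch, 10 to 18 mm above the pack's underside, that stands 7 mm out of the side when the button is out and goes in with it
- tall_pack_right (a joint): the same button on the -y side: 0 = out, 0.0075 m = fully in. The pack comes out only while both are in nearly fully (43 mm over both when fully in), so keep them squeezed, with 15 to 40 N of grip, while lifting
- tray_floor (a point): middle of the inner floor (its top face, 2 mm above the bench) of the loose black tool tray, 141 (its x) x 158 (its y) mm at the rim and 46 mm high, walls sloping; its flat floor is about 80 (x) x 100 (y) mm, z up
- short_pack_centre (a point): the shorter battery pack, like the taller one but 62 mm tall (62 x 40 x 62 mm), in the other charger; the point is its middle, 31 mm above its underside. Not to be taken out
Mind the look-alikes: they are no part of the job. Leave any turquoise look-alike of the part that bears tall_pack_centre alone.

How it is judged:
On the way:
1. both side buttons of the taller pack are squeezed in together (value of joint each of tall_pack_left, tall_pack_right above 0.0025 m), for 0.1 s.
At the end, for the whole second after the job is handed in: Taller pack upright (within 10 degrees), at rest on the black tray's floor: its middle within 40 mm (tray x) and 50 mm (tray y) of the tray's middle, 37 to 53 mm above its floor; tray flat (within 6 degrees); shorter pack still in its charger, moved under 12 mm (x of tall_pack_centre in the frame of tray_floor between -0.04 and 0.04 m and y of tall_pack_centre in the frame of tray_floor between -0.05 and 0.05 m and z of tall_pack_centre in the frame of tray_floor between 0.037 and 0.053 m and angle between tall_pack_centre's own z axis and vertical below 0.175 rad and angle between tray_floor's own z axis and vertical below 0.1 rad and linear speed of tall_pack below 0.02 m/s and distance of short_pack_centre from where it was at the start of the episode below 0.012 m); the robot touches nothing.
It fails at once if the shorter pack is pulled out of its charger or knocked (moved more than 12 mm) (distance of short_pack_centre from where it was at the start of the episode above 0.012 m).
It also fails if it takes over 38 s, if anything falls off the work surface, if the arm or the gripper's body presses on something with over 40 N, if the wrist force passes 120 N, or if a joint passes its speed limit or range.

## Robot

A 6-joint arm with a two-finger parallel gripper is mounted at the origin on a cart in front of the work surface, level with it; the furniture and walls round the work are solid. World frame = base frame: x ahead of the robot, y to its left, z up, the work surface at z = 0. Lengths are in m, angles in rad, forces in N, time in s.
With the tool pointing down it reaches from about 0.3 to 0.775 m from the base axis. Payload 14.6 kg.
Tool frame: the origin (TCP) lies on the centre line of the jaws, within the pads' length; the fingertips stand 8 mm ahead of it and the grasp point (between the pads) lies 11 mm behind it; z points along the fingers, y is the line along which they close (so a half turn about z gives the same grasp; the last joint's range is limited). The gripper opens to 94 mm and grips with 3 to 60 N. Pads are 16 mm wide; open, the fingers measure 119 mm over their backs; the gripper's body (75 mm by 177 mm) begins 78 mm behind the grasp point.
Start: joints at [1.086, 0.3, 1.521, -0, 1.321, -0.067], TCP at [0.223, 0.503, 0.213] pointing down, gripper open.
Joint ranges: [-3.03, 3.03], [-0.79, 2.21], [0.23, 2.52], [-1.04, 4.18], [0, 3.07], [-2.55, 2.55]. Speed limits (rad/s): [2.22, 2.22, 2.57, 3.14, 3.14, 3.14].

## Interface

Orientations are given as a unit quaternion [w, x, y, z].
In Python, from station import sensors, viewer, bot gives the robot as it stands. The module is installed in compiled form; this text tells all that it offers.
- The arm moves only by the tool arm_command, never from a script. Its argument "commands" is a list of rows, each a list of 3 entries, a list of its own where there are three numbers: the opening, from -1 (shut) to 1 (fully open), so that 0 is half open, then the shift along the tool's x, y, z as a fraction of full scale, then the turn about the tool's z as a fraction of full scale. In form: [[hand, [dx, dy, dz], twist], ...]. A call has 1 to 8 rows; each row shifts and turns the commanded pose from where the row before left it, along the tool's axes as they then stand; what a row does not reach is not made up. Full scale, the value 1, is 0.05 m for a shift and 0.12 rad for a turn. A row lasts 1/10 s, in which the tool goes at most 50 mm and 8.59 degrees, less where a joint would pass 70% of its speed; a pose out of reach is approached as far as the arm can. A call with a number of a shift or a turn outside -1 to 1 is refused whole. A call with a gripper value outside its range is refused whole. The fingers move at their own pace and stop on an object; the grip force is fixed at half the most. Time passes only in rows, so rows that do not move let the fingers close. It gives the time, the measured TCP pose, the force, the opening and the grip force at its end, in the units of the state.
- sensors.sense(): the state, without advancing time (a new reading comes with each control period).
- viewer.grab_frame(name): name is "side" or "top"; returns a dict with "frame" (480x640x3 uint8, red, green, blue), "range_z" (480x640 float32, m along the optical axis (not along the pixel's ray), 0 where there is no reading), "vfov" (degrees; the focal length in pixels is half the picture's height over the tangent of half this angle, whatever the lens; pixels are square), "cx", "cy" (the principal point, pixels), "dist_coeffs" ([k1, k2, p1, p2, k3] as OpenCV has them; the pictures are not rectified), "rvec" (rotation vector, rad) and "tvec" (3), from world to camera coordinates, as OpenCV has them. Camera axes: x right, y down, z forward; pixel columns grow to the right and rows downward; lengths in m; the calibration is good to about 2 mm. A picture is of the moment at which its call begins.
- bot.sign_off(): hands the job in; it is judged then, once.
The state is a dict: "clock": time; "q": joint angles; "qvel": joint speeds; "joint_torque": joint torques, N m; "tcp_pos": TCP position; "eef_rot": TCP orientation; "contact_force": force on the tool from outside, world axes, zero at the start; "ft_torque": the same for the moment, N m; "grip_width": opening from 0.0 (shut) to 1.0 (fully open); "gripper_force": force on a finger pad.
Only numpy, scipy, OpenCV 4.12 (cv2) and the standard library are available. Lean on these libraries where they do the work, as an engineer would, in place of code of your own. Each camera call takes 0.05 s, during which the arm holds its last target. There are 200 camera calls.

## Working session

There is one attempt and no reset: what is moved stays moved. The work goes in short steps, Python scripts to look and compute and a tool call to move; the robot and the scene stay as the last step left them, time stands still between calls to the robot, and variables do not carry over. Pictures are saved under pics/ and viewed, at most 10 in all, crops included, and the job is handed in when it is done.

Besides the shell and the picture viewer there is one more tool, called after ">>>" by a JSON object that holds its "op" and its "data", one argument or row to a line. arm_command: Moves the arm, as the interface text tells. Shift numbers are shares of 0.05 m and turn numbers shares of 0.12 rad, none past 1 either way. Its arguments: {"type":"object","properties":{"commands":{"type":"array"}},"required":["commands"]}

```bash
mkdir -p pics
cat > h.py <<'E'
import numpy as np, cv2
from station import sensors, viewer, bot
def grab(n):
    f=viewer.grab_frame(n); h=f["frame"].shape[0]
    fl=h/2/np.tan(np.radians(f["vfov"])/2)
    f["K"]=np.array([[fl,0,f["cx"]],[0,fl,f["cy"]],[0,0,1.]])
    f["R"]=cv2.Rodrigues(np.array(f["rvec"],float))[0]; f["t"]=np.array(f["tvec"],float).reshape(3)
    return f
def world(f,uv=None):
    "world xyz of pixels from depth; whole image if uv None"
    h,w=f["range_z"].shape
    if uv is None:
        u,v=np.meshgrid(np.arange(w),np.arange(h)); uv=np.stack([u,v],-1).reshape(-1,2)
    uv=np.array(uv).reshape(-1,2)
    n=cv2.undistortPoints(uv.astype(float).reshape(-1,1,2),f["K"],np.array(f["dist_coeffs"],float)).reshape(-1,2)
    z=f["range_z"][uv[:,1],uv[:,0]]
    c=np.c_[n*z[:,None],z]
    return (c-f["t"])@f["R"]
E
python3 - <<'E'
from h import *
for n in("side","top"):
    f=grab(n); cv2.imwrite(f"pics/{n}0.png",f["frame"][:,:,::-1])
    np.save(f"{n}0.npy",world(f).reshape(480,640,3)); print(n,-f["R"].T@f["t"],(f["range_z"]==0).mean())
print(sensors.sense())
E
```

```text
side [ 1.02002034 -0.75276471  0.50084846] 0.003929036458333333
top [ 0.54360256 -0.13758109  1.00146565] 0.003948567708333333
{'clock': 0.1, 'q': array([ 1.08638848e+00,  3.00449790e-01,  1.52149099e+00,  1.94448071e-05,
        1.32066209e+00, -6.66079435e-02]), 'qvel': array([-0.00044934, -0.00097855, -0.00231216, -0.00167318, -0.00029562,
       -0.00035778]), 'joint_torque': array([ 1.97984897e-03, -5.32648802e+01, -3.53281760e+01,  7.09758047e-02,
        2.35779444e-02, -5.18632373e-05]), 'tcp_pos': array([0.22306867, 0.50250718, 0.21293611]), 'eef_rot': array([-1.46470609e-04,  2.07386225e-01,  9.78259014e-01, -4.83495962e-04]), 'contact_force': array([-0.81225249, -0.53050364,  0.21950089]), 'ft_torque': array([ 0.08797143, -0.02382464,  0.03367839]), 'gripper_force': 0.0, 'grip_width': 0.9954635731992449}
```

View pics/side0.png

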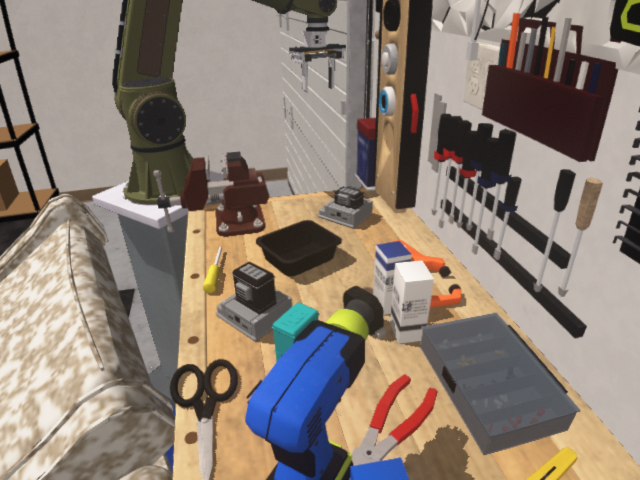

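View pics/top0.png

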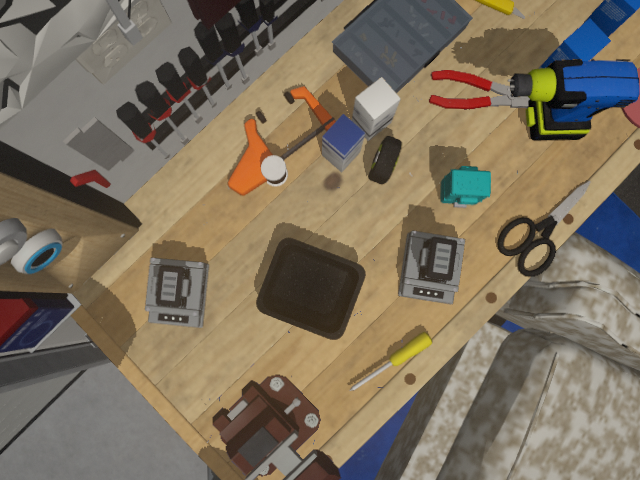

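The side view shows the tall pack at about (255,287) and the short one at (348,200). In the top view the tall pack is at (438,258), the tray at (311,288), the short pack at (175,288), and the turquoise look-alike at (466,186). Next I measure the poses from the depth points.

Run:
```python
from h import *
P=np.load("top0.npy"); S=np.load("side0.npy")
def rect(m,name):
    q=P[m][:,:2]; r=cv2.minAreaRect((q*1000).astype(np.float32)); print(name,len(q),r, P[m][:,2].mean())
V,U=np.mgrid[:480,:640]
def box(u0,u1,v0,v1): return (U>u0)&(U<u1)&(V>v0)&(V<v1)
z=P[...,2]; b=box(390,475,220,310)
rect(b&(z>.088)&(z<.11),"tall top")
rect(b&(z>.05)&(z<.11),"tall+buttons")
rect(b&(z>.034)&(z<.05),"charger top"); rect(b&(z>.018)&(z<.11),"charger all"); rect(b&(z>.018)&(z<.03),"console")
b=box(130,220,240,340); rect(b&(z>.05)&(z<.09),"short"); rect(b&(z>.018)&(z<.11),"charger b")
b=box(245,375,225,350); rect(b&(z>.036)&(z<.06),"tray rim")
rect(b&(z<.006)&(np.hypot(U-311,V-288)<35),"tray floor"); print(P[288,311],P[258,438])
# side cross check of tall pack top
b=box(220,285,250,320)&(S[...,2]>.088)&(S[...,2]<.11); q=S[b]; print("side tall",len(q),cv2.minAreaRect((q[:,:2]*1000).astype(np.float32)),q[:,2].mean())
# +image dir
print("image down dir at charger",P[295,432],P[235,440])
f=cv2.imread("pics/top0.png"); cv2.imwrite("pics/crop.png",cv2.resize(f[215:315,385:485],None,fx=5,fy=5))
for n,m in(("obst",z>.06),):
    n_,l,st,c=cv2.connectedComponentsWithStats((m&(P[...,0]>.1)).astype(np.uint8))
    for i in range(1,n_):
        if st[i,4]>150: q=P[l==i]; print(c[i].round(),q.min(0).round(2),q.max(0).round(2))
```

```text
tall top 1109 ((610.13525390625, -320.13641357421875), (40.9724235534668, 62.98985290527344), 82.22301483154297) 0.09767903260412068
tall+buttons 1446 ((609.9566650390625, -320.7191467285156), (58.30571746826172, 62.79683303833008), 81.57711791992188) 0.09293933748325453
charger top 1457 ((610.2194213867188, -320.9360046386719), (88.11787414550781, 86.9778823852539), 81.45850372314453) 0.0398243875738835
charger all 3623 ((600.8426513671875, -319.3141174316406), (88.67190551757812, 105.9256820678711), 81.57383728027344) 0.057656962948152445
console 683 ((599.8842163085938, -317.7928771972656), (85.24836730957031, 103.93443298339844), 82.2637939453125) 0.02239033036682684
short 1333 ((561.841796875, 93.15852355957031), (59.69922637939453, 63.099327087402344), 85.87698364257812) 0.06857204892105287
charger b 3565 ((552.55810546875, 93.44293212890625), (89.19963836669922, 105.74645233154297), 85.6961441040039) 0.04704536021813617
tray rim 2069 ((563.3348999023438, -124.36735534667969), (147.5155029296875, 127.31564331054688), 69.88253021240234) 0.044285005098549775
tray floor 3527 ((563
[... 238 characters left out ...]
015625), (53.36860656738281, 156.1863555908203), 69.35018157958984) 0.09638606637094735
image down dir at charger [ 0.55562718 -0.31971965  0.02469525] [ 0.65146584 -0.33008497  0.03767349]
[ 99. 121.] [ 0.45 -0.14  0.06] [1.03 0.34 1.  ]
[619.   9.] [ 1.01 -0.65  0.06] [ 1.05 -0.6   0.12]
[580.  79.] [ 0.54 -0.59  0.06] [ 0.99 -0.14  1.  ]
[376. 104.] [ 0.54 -0.25  0.06] [ 0.88 -0.14  1.  ]
[343. 139.] [ 0.54 -0.2   0.06] [ 0.82 -0.14  1.  ]
[388. 156.] [ 0.54 -0.26  0.06] [ 0.8  -0.14  1.  ]
[469. 184.] [ 0.54 -0.4   0.06] [ 0.76 -0.14  1.  ]
[439. 259.] [ 0.54 -0.35  0.06] [ 0.64 -0.14  1.  ]
[170. 286.] [ 0.53 -0.14  0.06] [0.59 0.12 1.  ]
[267. 439.] [ 0.29 -0.17  0.06] [0.54 0.02 1.  ]
```

View pics/crop.png

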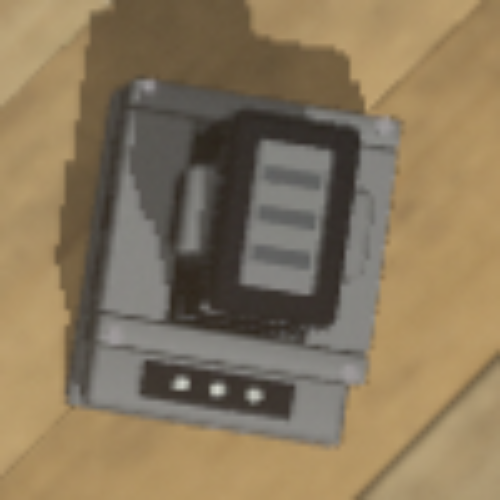

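Run:
```python
from h import *
S=np.load("side0.npy").reshape(-1,3);P=np.load("top0.npy").reshape(-1,3)
for n,A in(("side",S),("top",P)):
  for x0,x1,y0,y1 in((.2,.56,-.18,.05),(.35,.7,.1,.3),(.2,.7,.3,.6),(.64,.8,-.45,-.15),(.5,.8,-.6,-.42)):
    m=(A[:,0]>x0)&(A[:,0]<x1)&(A[:,1]>y0)&(A[:,1]<y1)&(A[:,2]<.35)&(A[:,2]>.05)
    q=A[m]; print(n,(x0,x1,y0,y1),len(q), len(q)and np.percentile(q,[1,99],axis=0).round(3).tolist())
```

```text
side (0.2, 0.56, -0.18, 0.05) 3572 [[0.237, -0.174, 0.056], [0.417, -0.004, 0.171]]
side (0.35, 0.7, 0.1, 0.3) 7215 [[0.502, 0.116, 0.053], [0.699, 0.292, 0.347]]
side (0.2, 0.7, 0.3, 0.6) 3791 [[0.204, 0.304, 0.056], [0.497, 0.564, 0.348]]
side (0.64, 0.8, -0.45, -0.15) 2690 [[0.64, -0.398, 0.051], [0.799, -0.156, 0.119]]
side (0.5, 0.8, -0.6, -0.42) 0 0
top (0.2, 0.56, -0.18, 0.05) 6397 [[0.294, -0.165, 0.062], [0.415, 0.009, 0.173]]
top (0.35, 0.7, 0.1, 0.3) 12097 [[0.498, 0.105, 0.054], [0.695, 0.297, 0.346]]
top (0.2, 0.7, 0.3, 0.6) 925 [[0.456, 0.3, 0.052], [0.534, 0.337, 0.177]]
top (0.64, 0.8, -0.45, -0.15) 3179 [[0.698, -0.397, 0.052], [0.799, -0.152, 0.12]]
top (0.5, 0.8, -0.6, -0.42) 0 0
```

>>> {"op": "arm_command", "data": {
  "commands": [
    [1, [0, 0, -0.3], -0.75],
    [1, [0, 0, -0.3], -0.75],
    [1, [0, 0, -0.2], -0.76]
  ]
}}

```text
clock: 0.4
tcp_pos: [0.2232, 0.5027, 0.2541]
eef_rot: [0.0, 0.071, 0.997, 0.0]
contact_force: [-0.2, 0.2, 0.2]
grip_width: 0.999
gripper_force: 0.0
```

>>> {"op": "arm_command", "data": {
  "commands": [
    [1, [-0.3, -0.72, 0], 0],
    [1, [-0.3, -0.72, 0], 0],
    [1, [-0.3, -0.72, 0], 0],
    [1, [-0.3, -0.72, 0], 0],
    [1, [-0.3, -0.72, 0], 0],
    [1, [-0.3, -0.72, 0], 0],
    [1, [-0.3, -0.72, 0], 0],
    [1, [-0.3, -0.72, 0], 0]
  ]
}}

```text
clock: 1.2
tcp_pos: [0.2997, 0.1988, 0.2534]
eef_rot: [0.0, 0.073, 0.997, -0.0]
contact_force: [0.7, 0.6, 0.7]
grip_width: 1.0
gripper_force: 0.0
```

>>> {"op": "arm_command", "data": {
  "commands": [
    [1, [-0.35, -0.75, 0], 0],
    [1, [-0.35, -0.75, 0], 0],
    [1, [-0.35, -0.75, 0], 0],
    [1, [-0.35, -0.75, 0], 0],
    [1, [-0.35, -0.75, 0], 0],
    [1, [0, 0, 0], 0]
  ]
}}

```text
clock: 1.8
tcp_pos: [0.3595, -0.0015, 0.2532]
eef_rot: [-0.0, 0.076, 0.997, -0.0]
contact_force: [-0.2, 0.0, 0.8]
grip_width: 0.999
gripper_force: 0.0
```

>>> {"op": "arm_command", "data": {
  "commands": [
    [1, [-0.65, -0.62, 0], 0],
    [1, [-0.65, -0.62, 0], 0],
    [1, [-0.65, -0.62, 0], 0],
    [1, [-0.65, -0.62, 0], 0],
    [1, [-0.65, -0.62, 0], 0],
    [1, [-0.65, -0.62, 0], 0],
    [1, [-0.65, -0.62, 0], 0],
    [1, [-0.65, -0.62, 0], 0]
  ]
}}

```text
clock: 2.6
tcp_pos: [0.5811, -0.2818, 0.253]
eef_rot: [-0.0, 0.073, 0.997, 0.0]
contact_force: [-0.2, 0.5, 0.6]
grip_width: 0.999
gripper_force: 0.0
```

>>> {"op": "arm_command", "data": {
  "commands": [
    [1, [-0.35, -0.32, 0.4], 0],
    [1, [-0.35, -0.32, 0.6], 0],
    [1, [0, 0, 0.5], 0],
    [1, [0, 0, 0], 0],
    [1, [0, 0, 0], 0]
  ]
}}

```text
clock: 3.1
tcp_pos: [0.6102, -0.3173, 0.1791]
eef_rot: [-0.0, 0.073, 0.997, 0.0]
contact_force: [0.5, 0.2, 1.0]
grip_width: 0.995
gripper_force: 0.0
```

Run:
```python
from h import *
s=sensors.sense(); from scipy.spatial.transform import Rotation as R
q=s["eef_rot"]; M=R.from_quat([q[1],q[2],q[3],q[0]]).as_matrix()
print(s["tcp_pos"],s["q"]); print("tool y angle",np.degrees(np.arctan2(M[1,1],M[0,1])),M[:,2])
d=np.array([.6101,-.3205,.061])-s["tcp_pos"]; print("tool-frame shift/0.05",M.T@d/.05)
```

```text
[ 0.6101996  -0.31730155  0.17912114] [-5.32773789e-01  6.40923603e-01  1.10780337e+00  4.39922537e-05
  1.39304918e+00 -1.95763060e+00]
tool y angle 81.63783505707647 [-1.36080861e-04  1.30505874e-04 -9.99999982e-01]
tool-frame shift/0.05 [-0.00769514 -0.06383682  2.36241467]
```

>>> {"op": "arm_command", "data": {
  "commands": [
    [1, [0, -0.06, 0.5], 0],
    [1, [0, 0, 0.5], 0],
    [1, [0, 0, 0.5], 0],
    [1, [0, 0, 0.4], 0],
    [1, [0, 0, 0.3], 0],
    [1, [0, 0, 0.16], 0],
    [1, [0, 0, 0], 0],
    [1, [0, 0, 0], 0]
  ]
}}

```text
clock: 3.9
tcp_pos: [0.61, -0.3213, 0.0618]
eef_rot: [0.001, 0.073, 0.997, -0.0]
contact_force: [-0.4, -0.2, 0.9]
grip_width: 1.001
gripper_force: 0.0
```

>>> {"op": "arm_command", "data": {
  "commands": [
    [-1, [0, 0, 0], 0],
    [-1, [0, 0, 0], 0],
    [-1, [0, 0, 0], 0],
    [-1, [0, 0, 0], 0],
    [-1, [0, 0, 0], 0],
    [-1, [0, 0, 0], 0],
    [-1, [0, 0, 0], 0],
    [-1, [0, 0, 0], 0]
  ]
}}

```text
clock: 4.7
tcp_pos: [0.6097, -0.321, 0.061]
eef_rot: [0.0, 0.073, 0.997, 0.0]
contact_force: [-0.7, 3.8, 6.0]
grip_width: 0.433
gripper_force: 30.0
```

Run:
```python
from h import *
f=grab("side")["frame"]; cv2.imwrite("pics/g1.png",cv2.resize(f[200:350,190:330],None,fx=4,fy=4)[:,:,::-1])
s=sensors.sense(); print(s["grip_width"],s["gripper_force"],s["contact_force"],s["ft_torque"])
```

```text
0.4347096941836175 30.000108182430267 [-1.89244549  3.5722487   4.31353135] [ 0.64239365  0.13615285 -0.02730248]
```

View pics/g1.png

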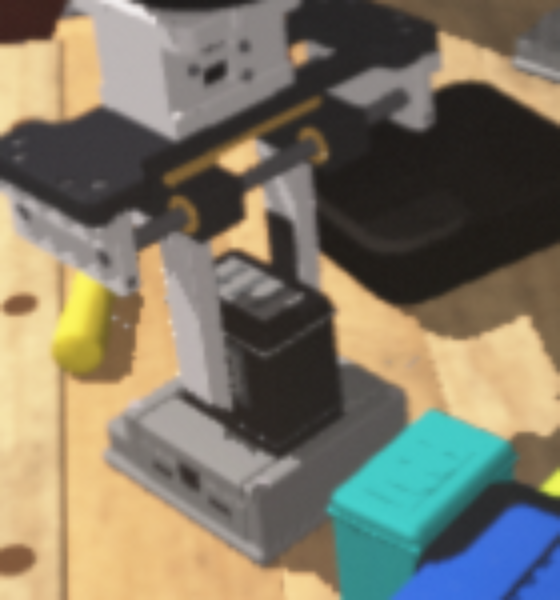

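The fingers sit on both buttons of the tall pack, pads near (200,370) and behind it. The grip reads 30 N, so I'll lift gently.

>>> {"op": "arm_command", "data": {
  "commands": [
    [-1, [0, 0, -0.06], 0],
    [-1, [0, 0, -0.06], 0],
    [-1, [0, 0, -0.06], 0],
    [-1, [0, 0, 0], 0]
  ]
}}

```text
clock: 5.15
tcp_pos: [0.6095, -0.3212, 0.0698]
eef_rot: [0.0, 0.073, 0.997, -0.0]
contact_force: [0.1, 0.3, -3.9]
grip_width: 0.435
gripper_force: 30.0
```

>>> {"op": "arm_command", "data": {
  "commands": [
    [-1, [0, 0, -0.16], 0],
    [-1, [0, 0, -0.2], 0],
    [-1, [0, 0, -0.2], 0],
    [-1, [0, 0, -0.2], 0],
    [-1, [0, 0, -0.3], 0],
    [-1, [0, 0, -0.3], 0],
    [-1, [0, 0, -0.3], 0],
    [-1, [0, 0, 0], 0]
  ]
}}

```text
clock: 5.95
tcp_pos: [0.6103, -0.3216, 0.1557]
eef_rot: [0.002, 0.073, 0.997, -0.001]
contact_force: [0.7, -0.1, -3.7]
grip_width: 0.432
gripper_force: 30.0
```

Run:
```python
from h import *
from scipy.spatial.transform import Rotation as R
f=grab("side"); cv2.imwrite("pics/g2.png",cv2.resize(f["frame"][150:350,170:390],None,fx=3,fy=3)[:,:,::-1])
s=sensors.sense(); q=s["eef_rot"]; M=R.from_quat([q[1],q[2],q[3],q[0]]).as_matrix()
d=np.array([.5634,-.1244,s["tcp_pos"][2]])-s["tcp_pos"]; print(M.T@d/.05,s["tcp_pos"],s["contact_force"])
```

```text
[ 1.49443666  3.76013605 -0.00627734] [ 0.60985755 -0.32130532  0.15390424] [-0.40565514  0.27999014 -2.63198636]
```

View pics/g2.png

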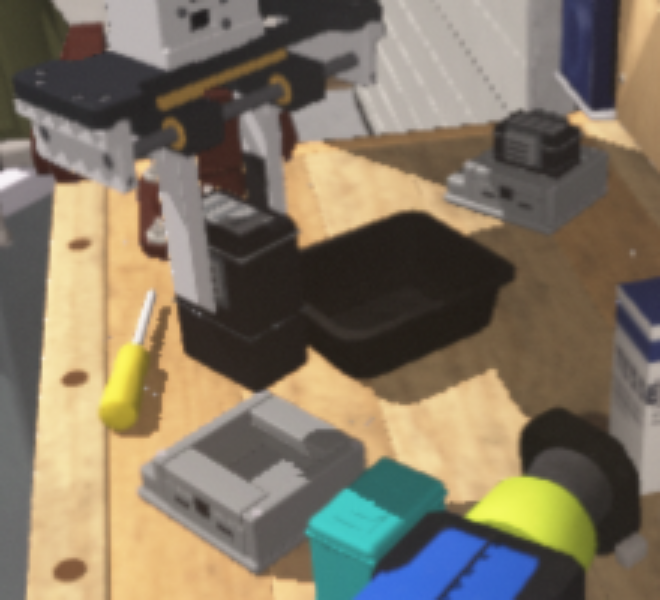

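The pack hangs upright and clear at (240,290), and the empty charger is at (255,480). Next I carry it over the tray.

>>> {"op": "arm_command", "data": {
  "commands": [
    [-1, [0.15, 0.38, 0], 0],
    [-1, [0.2, 0.5, 0], 0.3],
    [-1, [0.2, 0.5, 0], 0],
    [-1, [0.2, 0.5, 0], 0],
    [-1, [0.2, 0.5, 0], 0],
    [-1, [0.2, 0.5, 0], 0],
    [-1, [0.2, 0.5, 0], 0],
    [-1, [0, 0, 0], 0]
  ]
}}

```text
clock: 6.8
tcp_pos: [0.5715, -0.1403, 0.1519]
eef_rot: [-0.001, 0.09, 0.996, 0.0]
contact_force: [0.6, -0.3, -2.6]
grip_width: 0.434
gripper_force: 30.0
```

>>> {"op": "arm_command", "data": {
  "commands": [
    [-1, [0, 0, 0], 0.5],
    [-1, [0, 0, 0], 0.5],
    [-1, [0, 0, 0], 0.4],
    [-1, [0, 0, 0], 0],
    [-1, [0, 0, 0], 0]
  ]
}}

```text
clock: 7.3
tcp_pos: [0.572, -0.1433, 0.1521]
eef_rot: [-0.0, 0.174, 0.985, 0.0]
contact_force: [-0.1, -0.1, -2.7]
grip_width: 0.431
gripper_force: 30.0
```

Run:
```python
from h import *
from scipy.spatial.transform import Rotation as R
f=grab("side"); cv2.imwrite("pics/g3.png",cv2.resize(f["frame"][100:300,200:400],None,fx=3,fy=3)[:,:,::-1])
s=sensors.sense(); q=s["eef_rot"]; M=R.from_quat([q[1],q[2],q[3],q[0]]).as_matrix()
d=np.array([.5634,-.1244,.055])-s["tcp_pos"]; print(M.T@d/.05,s["tcp_pos"],s["contact_force"],np.degrees(np.arctan2(M[1,1],M[0,1])))
```

```text
[0.29006961 0.29525557 1.9423495 ] [ 0.57202046 -0.14324635  0.15211126] [-0.46488753  0.58129401 -3.20913634] 69.97687911571741
```

View pics/g3.png

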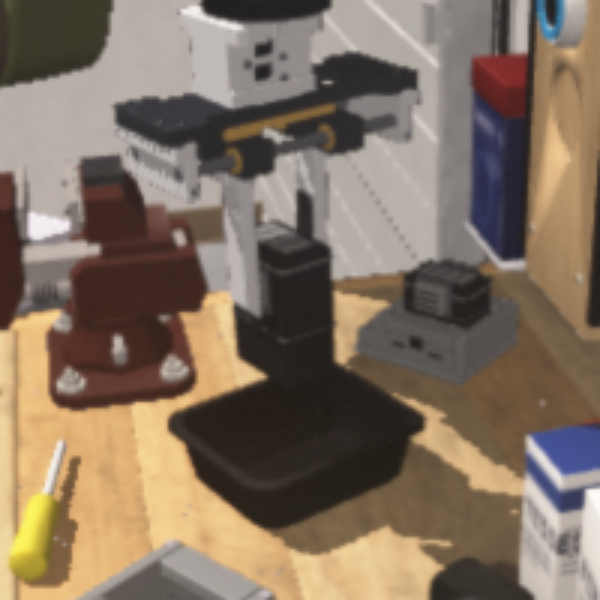

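The pack (285,310) hangs over the tray (300,430), upright. Now I centre it and lower it.

>>> {"op": "arm_command", "data": {
  "commands": [
    [-1, [0.29, 0.3, 0], 0],
    [-1, [0, 0, 0.3], 0],
    [-1, [0, 0, 0.4], 0],
    [-1, [0, 0, 0.4], 0],
    [-1, [0, 0, 0.4], 0],
    [-1, [0, 0, 0.2], 0],
    [-1, [0, 0, 0.12], 0],
    [-1, [0, 0, 0], 0]
  ]
}}

```text
clock: 8.15
tcp_pos: [0.5636, -0.124, 0.0612]
eef_rot: [-0.0, 0.174, 0.985, 0.0]
contact_force: [-0.7, 0.2, -4.1]
grip_width: 0.429
gripper_force: 30.0
```

>>> {"op": "arm_command", "data": {
  "commands": [
    [-1, [0, 0, 0.06], 0],
    [-1, [0, 0, 0.04], 0],
    [-1, [0, 0, 0], 0]
  ]
}}

```text
clock: 8.45
tcp_pos: [0.5637, -0.1239, 0.0566]
eef_rot: [0.0, 0.174, 0.985, -0.0]
contact_force: [-0.4, -0.6, -4.0]
grip_width: 0.431
gripper_force: 30.0
```

>>> {"op": "arm_command", "data": {
  "commands": [
    [-1, [0, 0, 0.03], 0],
    [-1, [0, 0, 0.02], 0],
    [-1, [0, 0, 0], 0]
  ]
}}

```text
clock: 8.75
tcp_pos: [0.5641, -0.124, 0.0551]
eef_rot: [0.001, 0.174, 0.985, -0.0]
contact_force: [-3.7, 1.6, 7.9]
grip_width: 0.433
gripper_force: 30.0
```

>>> {"op": "arm_command", "data": {
  "commands": [
    [0.6, [0, 0, 0], 0],
    [0.6, [0, 0, 0], 0],
    [0.6, [0, 0, 0], 0],
    [0.6, [0, 0, 0], 0],
    [0.6, [0, 0, 0], 0],
    [0.6, [0, 0, 0], 0]
  ]
}}

```text
clock: 9.35
tcp_pos: [0.5636, -0.1239, 0.0538]
eef_rot: [-0.0, 0.174, 0.985, 0.0]
contact_force: [-0.4, -0.5, 0.3]
grip_width: 0.8
gripper_force: 0.0
```

>>> {"op": "arm_command", "data": {
  "commands": [
    [0.6, [0, 0, -0.2], 0],
    [0.6, [0, 0, -0.4], 0],
    [0.6, [0, 0, -0.5], 0],
    [0.6, [0, 0, -0.5], 0],
    [0.6, [0, 0, -0.5], 0],
    [0.6, [0, 0, -0.5], 0],
    [0.6, [0, 0, 0], 0],
    [0.6, [0, 0, 0], 0]
  ]
}}

```text
clock: 10.15
tcp_pos: [0.5636, -0.1239, 0.1844]
eef_rot: [0.0, 0.174, 0.985, -0.0]
contact_force: [-0.1, -0.1, -1.1]
grip_width: 0.803
gripper_force: 0.0
```

Run:
```python
from h import *
f=grab("side"); cv2.imwrite("pics/g4.png",cv2.resize(f["frame"][100:300,200:400],None,fx=3,fy=3)[:,:,::-1])
s=sensors.sense(); print(s["tcp_pos"],s["contact_force"],s["grip_width"])
P=world(f); m=(abs(P[:,0]-.5634)<.06)&(abs(P[:,1]+.1244)<.06)&(P[:,2]>.085)&(P[:,2]<.1); q=P[m]
print(len(q),np.median(q,0),cv2.minAreaRect((q[:,:2]*1000).astype(np.float32)))
```

```text
[ 0.56335925 -0.12384219  0.18352028] [0.85105617 0.0296595  0.53328873] 0.8013040990860547
356 [ 0.56903636 -0.13000954  0.09201692] ((565.662353515625, -124.44908905029297), (41.54747009277344, 62.008541107177734), 71.51343536376953)
```

View pics/g4.png

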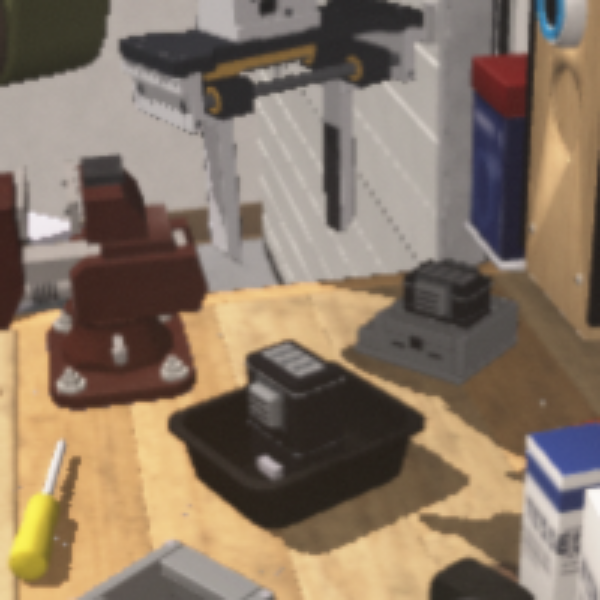

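The pack stands upright in the tray at (298,395), the gripper is clear above it, and the short pack at (447,290) is still seated.

```bash
python3 -c "
from station import bot; print(bot.sign_off())"
```

```text
the job is handed in; nothing more can be done
None
```

The taller pack stands upright on the black tray's floor, about 2 mm from its middle. The shorter pack is still seated in its charger, the gripper is clear, and I handed the job in at about 10 s; no verdict came back.

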